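Unlock the catch box and weigh the jar

ROBOT

A 7-joint arm with a two-finger parallel gripper is mounted at the origin on a cart in front of the work surface, level with it; the furniture and walls round the work are solid. World frame = base frame: x ahead of the robot, y to its left, z up, the work surface at z = 0. Lengths are in m, angles in rad, forces in N, time in s.
With the tool pointing down it reaches from about 0.4 to 0.875 m from the base axis. Payload 19.3 kg.
Tool frame: the origin (TCP) lies midway between the tips of the shut fingers; the grasp point (between the pads) lies 19 mm behind it; z points along the fingers, y is the line along which they close (so a half turn about z gives the same grasp; the last joint's range is limited). The gripper opens to 85 mm and grips with 20 to 120 N. Pads are 22 mm wide; open, the fingers measure 114 mm over their backs; the gripper's body (76 mm by 85 mm) begins 54 mm behind the grasp point. The pads swing forward as they close: fully open they stand 13 mm farther back than shut.
Start: joints at [1.194, 0.521, -0.036, 1.599, 0.021, 1.021, -0.113], TCP at [0.189, -0.596, 0.231] pointing down, gripper open.
Joint ranges: [-2.91, 2.91], [-0.3, 2.13], [-1.5, 1.42], [0.17, 2.43], [-1.26, 4.41], [0.16, 1.93], [-2.52, 2.52]. Speed limits (rad/s): [1.89, 1.89, 2.39, 2.39, 3.01, 3.01, 3.01].

INTERFACE

Orientations are given as [roll, pitch, yaw] about the fixed x, y, z axes, in that order (R = Rz(yaw) Ry(pitch) Rx(roll)).
In Python, from workcell import * gives the robot as it stands. The module is installed in compiled form; this text tells all that it offers.
- The arm moves only by the tool play_rows, never from a script. Its argument "deltas" is a list of rows, each a list of 7 numbers: the shift along the tool's x, y, z in units of 500 mm (1.0 is 500 mm), then the turn, a rotation vector about the tool's x, y, z in units of 120 degrees (1.0 is 120 degrees), then the closure, from 0 (fully open) to 1 (shut). A call has 1 to 10 rows; each row is the pose to reach, as a shift and turn from the pose commanded when the call began, along the tool's axes at that moment; what a row does not reach only later rows make up. A row lasts 1/10 s, in which the tool goes at most 50 mm and 8.59 degrees, less where a joint would pass 70% of its speed; a pose out of reach is approached as far as the arm can. A call with a number of a shift or a turn outside -1 to 1 is refused whole. A call with a gripper value outside its range is refused whole. The fingers move at their own pace and stop on an object; "newtons" is the grip in N (left out, the last holds). Time passes only in rows, so rows that repeat a pose let the fingers close. It gives the time, the measured TCP pose, the force, the opening and the grip force at its end, in the units of the state.
- observe(): the state, without advancing time (a new reading comes with each control period).
- grab_frame(name): name is "scene" or "top" or "wrist"; returns the picture (384x512x3 uint8, red, green, blue); there is no depth.
- get_calibration(name): a dict with "fovy" (degrees; the focal length in pixels is half the picture's height over the tangent of half this angle, whatever the lens; pixels are square), "cx", "cy" (the principal point, pixels), "xyz" and "rotation" of the camera in the world. Camera axes: x right, y down, z forward; pixel columns grow to the right and rows downward; lengths in m; the calibration is good to about 2 mm. A picture is of the moment at which its call begins: read the wrist's pose just before it. get_calibration takes no time and is no camera call; for the wrist camera it gives the pose at the moment of the call.
- job_done(): hands the job in; it is judged then, once.
The state is a dict: "clock": time; "qpos": joint angles; "qd": joint speeds; "joint_efforts": joint torques, N m; "position": TCP position; "tool_rot": TCP orientation; "force": force on the tool from outside, world axes, zero at the start; "moment": the same for the moment, N m; "grip_width": finger opening in m; "finger_force": force on a finger pad.
Only numpy, scipy, OpenCV 4.12 (cv2) and the standard library are available. Lean on these libraries where they do the work, as an engineer would, in place of code of your own. Each camera call takes 0.05 s, during which the arm holds its last target. There are 200 camera calls.

TASK

The jar inside the closed catch box has to be weighed: turn both wing fasteners on the box's access panel a full quarter turn counter-clockwise to unlock it, swing the panel up past upright and leave it standing open, then lift the jar out and stand it, upright all the way, in the middle of the weighing plate of the pocket scale, whose cover stands open. Leave the panel open at the end, and do not push the tape roll or the dropper bottle aside.

Things in the scene. Friction and masses are not known exactly. Their poses are not given: they have to be found in the camera images.
- catch_box: grey sheet-metal box, fixed to the bench, 210 mm deep (its x) x 260 mm wide (its y) x 108 mm high without the panel, walls 3 mm, hose port on its -y side; origin at the centre of its underside on the bench, z up, its front faces its own -x. The inner floor is 12 mm above the origin. The panel closes its whole top.
- panel (a joint): hinge of the access panel, an aluminium sheet 210 x 260 mm, 4.5 mm thick with its gap, hinged along the far top edge of the box; 0 = closed and flat, pi/2 = upright, stop at 1.9 rad (leaning away from the robot). Friction (about 0.55 N m) holds it where it is left; lifting it at the tab takes about 5 N. While a fastener is locked its cam under the panel catches the box's front flange and the panel cannot rise.
- panel_hinge (a point): middle of the panel's hinge line, at the middle of the box's far top edge: at (+105, 0, +108) mm in the box's frame. Its axes turn with the panel and equal the box's when closed.
- panel_tab (a point): grip point of the panel's pull tab, a black upright block 18 mm wide (along the hinge line), 16 mm deep, its top 48.5 mm above the hinge line's height when closed (44 mm above the panel), 195 mm from the hinge line, at the middle of the panel's front edge; the point is 34 mm above the hinge height (195 mm toward the front) and turns with the panel. Gripped on its two sides (fingers closing along the hinge line) it can pivot between the fingers while the panel swings.
- wing_left (a joint): rotation of the left wing fastener (at the box's +y): 0 = locked, wing points toward the front edge (along the box's x); pi/2 = unlocked and at its stop, wing parallel to the front edge; it grows counter-clockwise seen from above. At the start it is between 0 and 0.2 rad. The cam lets go at about 1.25 rad. About 0.1 N m of friction.
- wing_left_grip (a point): on the axis of the left wing, 26.5 mm above the hinge line's height (22 mm above the panel's face). The wing is a black upright bar 64 mm long, 12 mm thick, from 5 to 34 mm above the panel's face, on a thin round steel washer of 34 mm diameter; axis 165 mm from the hinge line and 85 mm to the box's +y side of its middle.
- wing_right (a joint): rotation of the right wing fastener (at the box's -y); values, sense and start as for the left one.
- wing_right_grip (a point): on the axis of the right wing, 22 mm above the panel's face; same wing, 85 mm to the box's -y side of the middle.
- sample_jar: clear round jar with a red screw cap, 75 mm high, body 54 mm and cap (top 11 mm) 57 mm in diameter, 0.17 to 0.34 kg; origin at the centre of its underside, z up. It stands upright on the floor inside the box, within 15 mm of the point 15 mm in front of the box's centre.
- pocket_scale: black pocket scale, 80 (its x) x 121 mm (its y), 22 mm high, about 0.28 kg, loose on the bench; its keys and display are at its -y end, its cover is hinged at the +y end and stands open there, about 90 mm high and leaning outward. Origin at the centre of its underside. It may lie to the left or to the right of the box.
- scale_plate (a point): centre of the upper face of the weighing plate (68 x 72 mm), 18 mm above the bench; axes as the scale's. The open cover's hinge is 47 mm from it along +y.
- tape_masking: roll of masking tape lying flat, 98 mm across, 25 mm high; bystander, on the other side of the box from the scale; origin at the centre of its underside
- dropper_bottle: brown dropper bottle, 33 mm across, 102 mm high, standing behind on the right of the box; bystander

How it is judged:
On the way, in this order (a step that is already met when the one before it is completed fails the run):
1. one wing fastener is turned to unlocked (beyond 1.3 rad) with the panel still shut (value of joint any of wing_left, wing_right above 1.3 rad and value of joint panel below 0.15 rad), for 0.1 s.
2. both wing fasteners are turned to unlocked (beyond 1.3 rad) with the panel still shut (value of joint each of wing_left, wing_right above 1.3 rad and value of joint panel below 0.15 rad), for 0.1 s.
3. the panel is swung open (beyond 1.5 rad) (value of joint panel above 1.5 rad), for 0.2 s.
4. the jar is lifted out of the box with the panel open (height (world z) of sample_jar above 0.115 m and value of joint panel above 1.4 rad), for 0.1 s.
At the end, for the whole second after the job is handed in: The panel stands open (beyond 1.4 rad); the jar stands upright (within 0.1 rad) and at rest on the weighing plate, its centre within 18 mm of the plate's centre along each of the plate's sides; the scale lies flat on the bench (value of joint panel above 1.4 rad and x of sample_jar in the frame of scale_plate between -0.018 and 0.018 m and y of sample_jar in the frame of scale_plate between -0.018 and 0.018 m and z of sample_jar in the frame of scale_plate between -0.004 and 0.004 m and angle between each of sample_jar, pocket_scale's own z axis and vertical below 0.1 rad and contact force between sample_jar and pocket_scale above 0.5 N and linear speed of sample_jar below 0.02 m/s and height (world z) of pocket_scale below 0.01 m); the robot touches nothing.
It fails at once if the tape roll or the dropper bottle is moved by more than 40 mm (distance of any of tape_masking, dropper_bottle from where it was at the start of the episode above 0.04 m).
It fails at once if the jar is tipped by more than 0.6 rad (angle between sample_jar's own z axis and vertical above 0.6 rad).
It also fails if it takes over 70 s, if anything falls off the work surface, if the arm or the gripper's body presses on something with over 40 N, if the wrist force passes 120 N, or if a joint passes its speed limit or range.

## Working session

There is one attempt and no reset: what is moved stays moved. The work goes in short steps, Python scripts to look and compute and a tool call to move; the robot and the scene stay as the last step left them, time stands still between calls to the robot, and variables do not carry over. Pictures are saved under pics/ and viewed, at most 10 in all, crops included, and the job is handed in when it is done.

Besides the shell and the picture viewer there is one more tool, called after "Call:" as a command line: name --pt "numbers of a row" for each row, then --argument value for the rest. play_rows: Moves the arm, as the interface text tells. Its arguments: {"type":"object","properties":{"deltas":{"type":"array"},"newtons":{"type":"number"}},"required":["deltas"]}

```bash
mkdir -p pics; python3 - <<'E'
from workcell import *
import cv2
s=observe();print({k:s[k] for k in('clock','position','tool_rot','grip_width')})
for n in('scene','top'):
    c=get_calibration(n);print(n,c);cv2.imwrite(f'pics/{n}0.png',cv2.resize(grab_frame(n)[:,:,::-1],(768,576),interpolation=cv2.INTER_CUBIC))
E
```

```text
{'clock': 0.0, 'position': array([ 0.1886489 , -0.59551464,  0.23071476]), 'tool_rot': array([-3.14047388e+00,  6.41343650e-05,  3.06836170e-01]), 'grip_width': 0.08551883291145547}
scene {'fovy': 42.75314107365273, 'cx': 247.27829269821822, 'cy': 186.15558122874427, 'xyz': array([-0.24880573,  0.59924141,  0.98449411]), 'rotation': array([-2.27572761, -0.01158627, -2.20359217])}
top {'fovy': 48.370831361883305, 'cx': 261.9093955392529, 'cy': 192.6950351078624, 'xyz': array([ 0.40849316, -0.00927889,  1.18868295]), 'rotation': array([-3.01680673e+00,  2.79379940e-03, -1.57500503e+00])}
```

View pics/scene0.png

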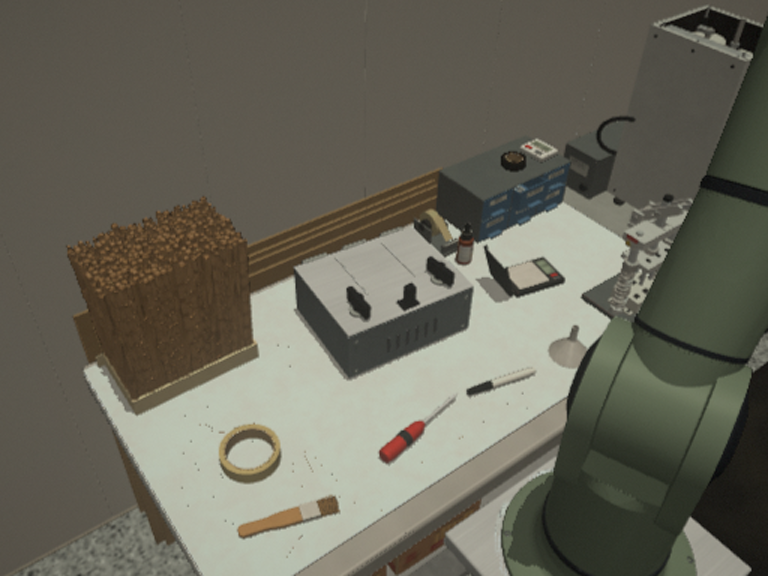

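View pics/top0.png

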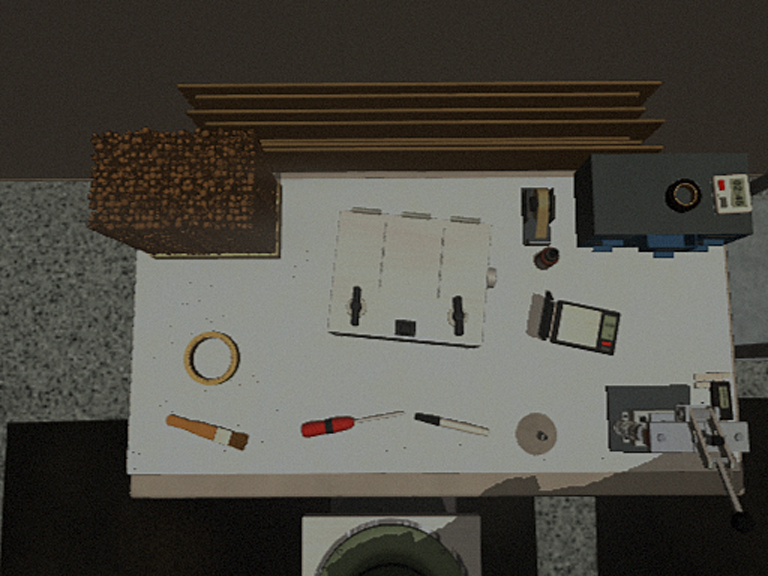

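The scene view shows the box ahead with its wings and tab in black. The scale is to the right of the box, its cover on the world +y side, and the tape is at the left. In the top view (768 px scale) the wings are at (355,306) and (459,315), the tab at (405,328), the plate at (578,326) and the bottle at (546,258).

```bash
cat > h.py <<'E'
from workcell import *
import numpy as np, cv2
from scipy.spatial.transform import Rotation as R
def ray(c,u,v):
    f=192/np.tan(np.radians(c['fovy'])/2)
    d=R.from_euler('xyz',c['rotation']).apply([(u-c['cx'])/f,(v-c['cy'])/f,1.])
    return np.array(c['xyz']),d
def cast(c,u,v,z):
    o,d=ray(c,u,v); return o+d*(z-o[2])/d[2]
def blobs(mask,amin=20):
    n,l,s,ce=cv2.connectedComponentsWithStats(mask.astype(np.uint8))
    return [(s[i],ce[i],l==i) for i in range(1,n) if s[i][4]>=amin]
def tri(c1,p1,c2,p2):
    o1,d1=ray(c1,*p1);o2,d2=ray(c2,*p2)
    t=np.linalg.lstsq(np.stack([d1,-d2],1),o2-o1,rcond=None)[0]
    a,b=o1+t[0]*d1,o2+t[1]*d2
    return (a+b)/2,np.linalg.norm(a-b)
def proj(c,P):
    f=192/np.tan(np.radians(c['fovy'])/2)
    p=R.from_euler('xyz',c['rotation']).inv().apply(np.array(P)-c['xyz'])
    return f*p[0]/p[2]+c['cx'],f*p[1]/p[2]+c['cy']
E
python3 - <<'E'
from h import *
c=get_calibration('top');im=grab_frame('top')
g=im.max(2).astype(int)
print('dark blobs')
m=(g<60); 
for s,ce,l in blobs(m,15):
    x,y,w,h,a=s
    if 215<ce[0]<420 and 150<ce[1]<245: 
        ys,xs=np.nonzero(l);r=cv2.minAreaRect(np.stack([xs,ys],1).astype(np.float32))
        print(s,ce.round(1),r,cast(c,*r[0],.146).round(4))
# plate
roi=np.zeros_like(m);roi[195:240,365:405]=1
for s,ce,l in blobs((g>110)&roi.astype(bool),50):
    ys,xs=np.nonzero(l);r=cv2.minAreaRect(np.stack([xs,ys],1).astype(np.float32))
    print('bright',s,r,cast(c,*r[0],.018).round(4),[cast(c,*p,.018)[:2].round(4) for p in cv2.boxPoints(r)])
for n,p in dict(BL=(338,208),BR=(492,220),FR=(482,345),FL=(328,331)).items(): print(n,cast(c,p[0]/1.5,p[1]/1.5,.1125).round(4))
cv2.imwrite('pics/topcrop.png',cv2.resize(im[130:245,210:420,::-1],None,fx=3.8,fy=3.8,interpolation=cv2.INTER_NEAREST))
E
```

```text
dark blobs
[356 165  16  15 153] [363.8 171.8] ((364.2646789550781, 171.941162109375), (11.490405082702637, 16.63536262512207), 59.03623962402344) [ 0.5898 -0.2601  0.146 ]
[234 191   7  26 126] [236.9 203.8] ((237.0, 203.5), (25.0, 6.0), 90.0) [0.5129 0.0542 0.146 ]
[359 194  11  33 202] [363.9 210.9] ((364.2075500488281, 210.22642517089844), (7.002964019775391, 32.189064025878906), 10.619654655456543) [ 0.495  -0.2567  0.146 ]
[302 198   8  26 153] [305.1 210.5] ((305.5, 210.5), (7.0, 25.0), 0.0) [ 0.4949 -0.1133  0.146 ]
[367 200  46  37 384] [390.5 219.5] ((389.7884826660156, 218.05770874023438), (43.14554977416992, 28.829071044921875), 11.309932708740234) [ 0.4756 -0.3184  0.146 ]
[264 214  13  10 126] [270.  218.4] ((270.0, 218.5), (9.0, 12.0), 90.0) [ 0.4758 -0.0264  0.146 ]
[220 221  98  11 145] [268.4 226.4] ((268.46405029296875, 226.37754821777344), (97.51115417480469, 1.7065637111663818), 5.44033145904541) [ 0.4566 -0.0225  0.146 ]
bright [368 195  37  11 285] ((386.0, 200.0), (10.0, 36.0), 90.0) [ 0.5335 -0.348   0.018 ] [array([ 0.5476, -0.299 ]), array([ 0.5472, -0.3981]), array([ 0.5195, -0.3969]), array([ 0.5199, -0.298 ])]
bright [371 203  30  28 626] ((385.576904296875, 216.61538696289062), (26.083446502685547, 24.122283935546875), 11.309932708740234) [ 0.4878 -0.345   0.018 ] [array([ 0.4626, -0.3026]), array([ 0.5275, -0.3179]), array([ 0.5131, -0.3876]), array([ 0.4484, -0.3718])]
bright [365 226  40  14 308] ((384.5, 232.5), (13.0, 39.0), 90.0) [ 0.4445 -0.3403  0.018 ] [array([ 0.4624, -0.2878]), array([ 0.4619, -0.3942]), array([ 0.4266, -0.3926]), array([ 0.4271, -0.2866])]
BL [0.6843 0.0869 0.1125]
BR [ 0.662  -0.1772  0.1125]
FR [ 0.4485 -0.1555  0.1125]
FL [0.473  0.1023 0.1125]
```

View pics/topcrop.png

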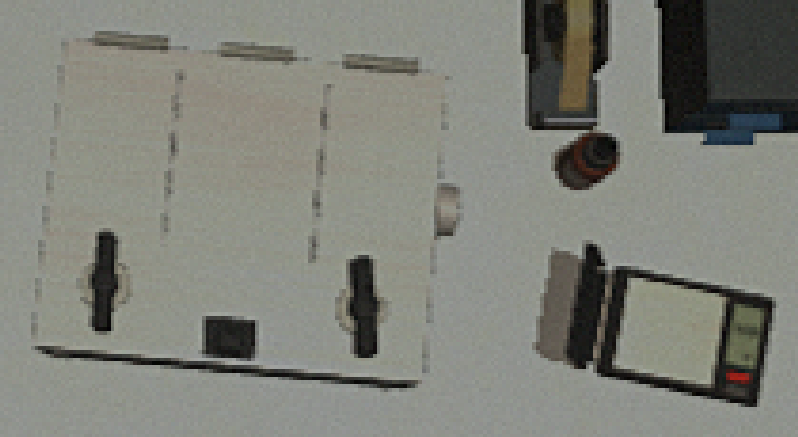

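Call:
play_rows --pt "0 0 -0.1 0 0 0 0.3" --pt "0 0 -0.2 0 0 0 0.3" --pt "0 0 -0.3 0 0 0 0.3" --pt "0 0 -0.34 0 0 0 0.3" --pt "0.06 -0.05 -0.34 0 0 0.03 0.3" --pt "0.13 -0.12 -0.34 0 0 0.06 0.3" --pt "0.2 -0.18 -0.34 0 0 0.08 0.3" --pt "0.27 -0.24 -0.34 0 0 0.1 0.3" --pt "0.33 -0.31 -0.34 0 0 0.12 0.3" --pt "0.4 -0.37 -0.34 0 0 0.14 0.3"

```text
clock: 1.15
position: [0.3236, -0.3572, 0.4014]
tool_rot: [3.141, 0.0, 0.011]
force: [1.0, -0.4, 0.7]
grip_width: 0.0597
finger_force: 0.0
```

Call:
play_rows --pt "0.05 -0.08 0 0 0 0 0.3" --pt "0.1 -0.16 0 0 0 0 0.3" --pt "0.15 -0.24 0 0 0 0 0.3" --pt "0.2 -0.33 0.04 0 0 0.01 0.3" --pt "0.25 -0.42 0.08 0 0 0.02 0.3" --pt "0.3 -0.51 0.14 0 0 0.03 0.3" --pt "0.3 -0.51 0.14 0 0 0.03 0.3" --pt "0.3 -0.51 0.14 0 0 0.03 0.3"

```text
clock: 1.95
position: [0.4703, -0.0995, 0.3298]
tool_rot: [-3.14, 0.002, -0.045]
force: [-0.5, -0.4, 1.5]
grip_width: 0.0596
finger_force: 0.0
```

```bash
python3 - <<'E'
from h import *
c=get_calibration('wrist');im=grab_frame('wrist');s=observe()
print(c,s['position'],s['tool_rot'],s['qpos'].round(2),s['clock'])
for n,P in dict(wl=(.513,.054,.1465),wr=(.495,-.113,.1465),tab=(.475,-.0265,.1565)).items(): print(n,np.round(proj(c,P),1))
cv2.imwrite('pics/w1.png',im[:,:,::-1])
E
```

```text
{'fovy': 61.406455765154014, 'cx': 256.38059267320244, 'cy': 196.15300565741327, 'xyz': array([ 0.54881453, -0.10257172,  0.47206417]), 'rotation': array([ 2.82604584e+00,  1.33484546e-03, -1.61512910e+00])} [ 0.47000847 -0.10127547  0.33073436] [-3.14119669e+00  1.40700099e-03 -4.71686044e-02] [ 0.4   0.2  -0.37  1.82  0.08  1.14 -1.61] 2.0
wl [101.8 135.6]
wr [269.5 146.2]
tab [184.2 171.5]
```

View pics/w1.png

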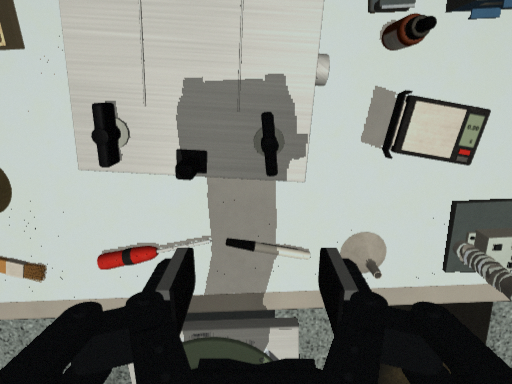

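The wrist view shows the left wing at (105,134), the right wing at (269,143), the tab at (191,163) and the plate at (436,128). All lie within a few pixels of the predictions.

```bash
python3 - <<'E'
from h import *
c=get_calibration('wrist');im=cv2.imread('pics/w1.png')[:,:,::-1]
g=im.max(2).astype(int)
def an(l,z):
    ys,xs=np.nonzero(l);p=np.stack([xs,ys],1).astype(np.float32)
    r=cv2.minAreaRect(p);q=np.array([cast(c,*a,z)[:2] for a in cv2.boxPoints(r)])
    e=np.array([q[1]-q[0],q[2]-q[1]]);L=np.linalg.norm(e,axis=1);a=e[L.argmax()]
    return q.mean(0).round(4),L.round(4),round(float(np.arctan(a[1]/a[0])),3)
for s,ce,l in blobs(g<45,100):
    if ce[1]<200 and ce[0]<330: print('dark',s,ce.round(1),an(l,.132),an(l,.1465))
roi=np.zeros_like(g,bool);roi[85:170,380:500]=1
for s,ce,l in blobs((g>130)&roi,500): print('bright',s,ce.round(1),an(l,.018))
hsv=cv2.cvtColor(np.ascontiguousarray(im),cv2.COLOR_RGB2HSV)
# panel front edge corners
for p in [(79,168),(305,181),(325,1)]: print(p,cast(c,*p,.1125).round(4))
E
```

```text
dark [  92  103   28   64 1378] [105.6 133.5] (array([0.5115, 0.0554]), array([0.0274, 0.0658]), -0.177) (array([0.5131, 0.0486]), array([0.0262, 0.063 ]), -0.177)
dark [261 112  18  64 805] [269.1 143.3] (array([ 0.4941, -0.1156]), array([0.0174, 0.0663]), -0.026) (array([ 0.4964, -0.1151]), array([0.0166, 0.0635]), -0.026)
dark [176 149  31  30 799] [190.3 163.1] (array([ 0.4774, -0.0307]), array([0.0318, 0.0318]), 1.525) (array([ 0.4804, -0.0338]), array([0.0304, 0.0304]), 1.525)
bright [ 380   85  120   85 4467] [448.  125.3] (array([ 0.487 , -0.3553]), array([0.1583, 0.1174]), 1.524)
bright [ 402  101   65   57 2540] [433.2 129.1] (array([ 0.4854, -0.3473]), array([0.0736, 0.0713]), -0.215)
(79, 168) [0.4743 0.1017 0.1125]
(305, 181) [ 0.447  -0.1558  0.1125]
(325, 1) [ 0.629  -0.1753  0.1125]
```

Call:
play_rows --pt "0.05 0.027 0.09 0 0 -0.008 0.4" --pt "0.05 0.027 0.18 0 0 -0.008 0.4" --pt "0.05 0.027 0.27 0 0 -0.008 0.4" --pt "0.05 0.027 0.34 0 0 -0.008 0.4" --pt "0.05 0.027 0.39 0 0 -0.008 0.4" --pt "0.05 0.027 0.416 0 0 -0.008 0.5" --pt "0.05 0.027 0.416 0 0 -0.008 1" --pt "0.05 0.027 0.416 0 0 -0.008 1" --pt "0.05 0.027 0.416 0 0 -0.008 1" --pt "0.05 0.027 0.416 0 0 -0.008 1" --newtons 40

```text
clock: 3.0
position: [0.4952, -0.1142, 0.1247]
tool_rot: [-3.139, -0.002, -0.03]
force: [0.5, 18.9, -5.8]
grip_width: 0.0112
finger_force: 41.4
```

Call:
play_rows --pt "0 -0.004 0 0 0 -0.06 1" --pt "0 -0.004 0 0 0 -0.12 1" --pt "0 -0.004 0 0 0 -0.19 1" --pt "0 -0.004 0 0 0 -0.26 1" --pt "0 -0.004 0 0 0 -0.33 1" --pt "0 -0.004 0 0 0 -0.4 1" --pt "0 -0.004 0 0 0 -0.47 1" --pt "0 -0.004 0 0 0 -0.54 1" --pt "0 -0.004 0 0 0 -0.61 1" --pt "0 -0.004 0 0 0 -0.68 1"

```text
clock: 4.0
position: [0.4962, -0.1149, 0.1251]
tool_rot: [3.137, -0.0, 1.397]
force: [8.0, 4.3, -7.3]
grip_width: 0.0111
finger_force: 41.5
```

Call:
play_rows --pt "0 0 0 0 0 -0.03 1" --pt "0 0 0 0 0 -0.042 1" --pt "0 0 0 0 0 -0.042 1" --pt "0 0 0 0 0 -0.042 1" --pt "0 0 0 0 0 -0.042 0.4" --pt "0 0 0 0 0 -0.042 0.4" --pt "0 0 -0.02 0 0 -0.042 0.4" --pt "0 0 -0.08 0 0 -0.042 0.4" --pt "0 0 -0.16 0 0 -0.042 0.4" --pt "0 0 -0.22 0 0 -0.042 0.4"

```text
clock: 5.0
position: [0.4946, -0.1145, 0.2363]
tool_rot: [3.14, 0.0, 1.48]
force: [-0.2, 0.2, -0.7]
grip_width: 0.0512
finger_force: 0.0
```

Call:
play_rows --pt "0.03 0 0 0 0 0.07 0.4" --pt "0.06 0 0 0 0 0.14 0.4" --pt "0.1 0 0 0 0 0.21 0.4" --pt "0.14 0 0 0 0 0.28 0.4" --pt "0.18 0 0 0 0 0.35 0.4" --pt "0.22 0 0 0 0 0.42 0.4" --pt "0.26 0 0 0 0 0.49 0.4" --pt "0.3 0 0 0 0 0.56 0.4" --pt "0.34 0.004 0 0 0 0.63 0.4" --pt "0.34 0.004 0 0 0 0.7 0.4"

```text
clock: 6.0
position: [0.512, 0.0572, 0.2345]
tool_rot: [-3.14, -0.001, 0.011]
force: [-0.5, 0.1, 0.3]
grip_width: 0.0512
finger_force: 0.0
```

```bash
python3 - <<'E'
from h import *
c=get_calibration('wrist');im=grab_frame('wrist');s=observe()
print(s['position'],s['tool_rot'],s['qpos'].round(2))
g=im.max(2)
for P in [(.512,.0547,.1465),(.512,.0547,.1175),(.495,-.1145,.1465)]: print(np.round(proj(c,P),1))
for s,ce,l in blobs(g<45,100):
    ys,xs=np.nonzero(l);r=cv2.minAreaRect(np.stack([xs,ys],1).astype(np.float32))
    q=np.array([cast(c,*a,.1465)[:2] for a in cv2.boxPoints(r)])
    e=np.array([q[1]-q[0],q[2]-q[1]]);L=np.linalg.norm(e,axis=1);a=e[L.argmax()]
    print(s,q.mean(0).round(4),L.round(4),np.arctan2(a[1],a[0]).round(3))
cv2.imwrite('pics/w2.png',im[:,:,::-1])
E
```

```text
[0.51193363 0.05585945 0.23440557] [-3.14080852e+00 -8.16545375e-04  5.29719443e-05] [ 0.17  0.38 -0.51  1.86  0.22  0.95 -2.01]
[260.7 201. ]
[260.3 189.9]
[480.1 224.4]
[   0    0  101   47 1463] [0.6321 0.1903] [0.0199 0.0648] -1.765
[ 13  32  24  23 202] [0.6183 0.2094] [0.0097 0.0149] -2.404
[ 247  152   24   86 1465] [0.5157 0.0564] [0.0165 0.0668] -3.117
[ 421  198   91   36 1942] [ 0.5008 -0.1035] [0.0215 0.0733] -1.792
[ 331  213   47   49 1560] [ 0.4829 -0.0189] [0.038  0.0365] -0.019
[    0   246   512   138 30202] [0.4047 0.0578] [0.4028 0.1433] -1.558
[209 303  11  21 191] [0.4111 0.0927] [0.0084 0.0202] 3.118
```

View pics/w2.png

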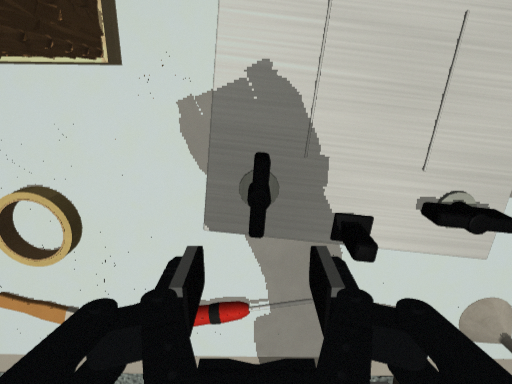

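The left wing is at (259,194), turned about 0.12 rad. The right wing now lies parallel to the front edge at (465,215), so it has been turned.

Call:
play_rows --pt "0 0.001 0.07 0 0 -0.01 0.4" --pt "0 0.001 0.14 0 0 -0.01 0.4" --pt "0 0.001 0.2 0 0 -0.01 0.4" --pt "0 0.001 0.223 0 0 -0.01 0.5" --pt "0 0.001 0.223 0 0 -0.01 1" --pt "0 0.001 0.223 0 0 -0.01 1" --pt "0 0.001 0.223 0 0 -0.01 1" --pt "0 0.001 0.223 0 0 -0.01 1"

```text
clock: 6.85
position: [0.512, 0.0551, 0.1233]
tool_rot: [-3.14, -0.001, 0.036]
force: [-4.5, 8.9, -5.5]
grip_width: 0.0112
finger_force: 41.9
```

Call:
play_rows --pt "0 0 0 0 0 -0.06 1" --pt "0 0 0 0 0 -0.13 1" --pt "0 0 0 0 0 -0.2 1" --pt "0 0 0 0 0 -0.27 1" --pt "0 0 0 0 0 -0.34 1" --pt "0 0 0 0 0 -0.41 1" --pt "0 0 0 0 0 -0.48 1" --pt "0 0 0 0 0 -0.55 1" --pt "0 0 0 0 0 -0.62 1" --pt "0 0 0 0 0 -0.69 1"

```text
clock: 7.85
position: [0.5134, 0.0539, 0.1236]
tool_rot: [3.138, -0.001, 1.486]
force: [5.2, 2.1, -7.6]
grip_width: 0.0113
finger_force: 42.2
```

Call:
play_rows --pt "0 0 0 0 0 0 1" --pt "0 0 0 0 0 0 0.4" --pt "0 0 0 0 0 0 0.4" --pt "0 0 -0.06 0 0 0 0.4" --pt "0 0 -0.14 0 0 0 0.4" --pt "0 0 -0.2 0 0 0.06 0.4" --pt "-0.03 -0.01 -0.24 0 0 0.13 0.4" --pt "-0.06 -0.02 -0.24 0 0 0.2 0.4" --pt "-0.09 -0.03 -0.24 0 0 0.27 0.4" --pt "-0.13 -0.05 -0.24 0 0 0.34 0.4"

```text
clock: 8.85
position: [0.4811, -0.0088, 0.2426]
tool_rot: [3.141, -0.001, 0.762]
force: [0.1, -0.4, -0.5]
grip_width: 0.0514
finger_force: 0.0
```

Call:
play_rows --pt "0 0 0 0 0 0.07 0.4" --pt "0 0 0 0 0 0.14 0.4" --pt "0 0 0 0 0 0.21 0.4" --pt "0 0 0 0 0 0.28 0.4" --pt "0 0 0 0 0 0.35 0.4" --pt "0 0 0 0 0 0.417 0.4" --pt "0 0 0 0 0 0.417 0.4"

```text
clock: 9.55
position: [0.4811, -0.0085, 0.2425]
tool_rot: [3.141, -0.001, -0.108]
force: [0.3, 0.5, 0.6]
grip_width: 0.0517
finger_force: 0.0
```

```bash
python3 - <<'E'
from h import *
c=get_calibration('wrist');im=grab_frame('wrist');s=observe()
print(s['position'],s['tool_rot'],s['qpos'].round(2),s['clock'])
g=im.max(2)
def ed(p,z): return cast(c,*p,z)[:2]
for s,ce,l in blobs(g<45,100):
    ys,xs=np.nonzero(l);r=cv2.minAreaRect(np.stack([xs,ys],1).astype(np.float32))
    q=np.array([ed(a,.132) for a in cv2.boxPoints(r)])
    e=np.array([q[1]-q[0],q[2]-q[1]]);L=np.linalg.norm(e,axis=1);a=e[L.argmax()]
    if s[1]<300:print(s,ce.round(1),q.mean(0).round(4),L.round(4),np.arctan2(a[1],a[0]).round(3))
print(np.round(proj(c,(.474,-.0275,.1565)),1))
cv2.imwrite('pics/w3.png',im[:,:,::-1])
E
```

```text
[ 0.48111478 -0.00843321  0.24237577] [ 3.14121448e+00 -7.75709007e-04 -1.02675877e-01] [ 0.37  0.32 -0.59  1.93  0.22  0.95 -2.  ] 9.6
[490   0  22  30 226] [499.3   9.2] [ 0.5928 -0.1897] [0.0187 0.0116] -0.414
[ 488   85   24   78 1031] [503.3 131.3] [ 0.5147 -0.1993] [0.017  0.0596] -3.012
[ 126  149   88   29 1764] [170.9 163. ] [0.5121 0.0581] [0.0693 0.0217] -1.548
[ 343  148   92   28 1804] [387.4 161.4] [ 0.4948 -0.115 ] [0.0208 0.0727] -1.785
[ 258  174   40   43 1415] [277.7 192.7] [ 0.4763 -0.0249] [0.0362 0.0314] -0.106
[    0   246   512   138 31800] [264.  341.3] [0.3564 0.0062] [0.4421 0.1576] -1.679
[283.2 207.9]
```

View pics/w3.png

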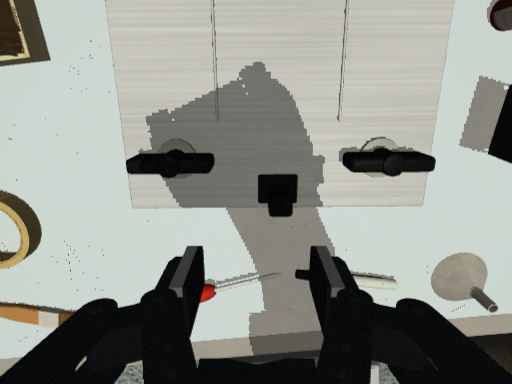

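Both wings are parallel to the front edge, and the tab top is at (281,210), where predicted. Next I grip the tab.

Call:
play_rows --pt "-0.01 0.039 0.08 0 0 0 0.4" --pt "-0.01 0.039 0.16 0 0 0 0.4" --pt "-0.01 0.039 0.22 0 0 0 0.4" --pt "-0.01 0.039 0.241 0 0 0 0.4" --pt "-0.01 0.039 0.241 0 0 0 0.6" --pt "-0.01 0.039 0.241 0 0 0 1" --pt "-0.01 0.039 0.241 0 0 0 1" --pt "-0.01 0.039 0.241 0 0 0 1" --newtons 40

```text
clock: 10.4
position: [0.475, -0.0261, 0.1228]
tool_rot: [-3.14, -0.002, -0.104]
force: [0.7, 9.8, -4.9]
grip_width: 0.0176
finger_force: 43.3
```

Call:
play_rows --pt "0.009 -0.001 -0.039 0 0 0 1" --pt "0.021 -0.002 -0.076 0 0 0 1" --pt "0.037 -0.002 -0.112 0 0 0 1" --pt "0.057 -0.002 -0.146 0 0 0 1" --pt "0.08 -0.002 -0.179 0 0 0 1" --pt "0.107 -0.002 -0.208 0 0 0 1" --pt "0.136 -0.002 -0.235 0 0 0 1" --pt "0.167 -0.002 -0.259 0 0 0 1" --pt "0.167 -0.002 -0.259 0 0 0 1"

```text
clock: 11.3
position: [0.5587, -0.0345, 0.2537]
tool_rot: [-3.14, -0.003, -0.105]
force: [-4.5, 3.6, 9.6]
grip_width: 0.0172
finger_force: 43.1
```

Call:
play_rows --pt "0.034 0 -0.021 0 0 0 1" --pt "0.069 0 -0.038 0 0 0 1" --pt "0.107 0 -0.051 0 0 0 1" --pt "0.145 0 -0.061 0 0 0 1" --pt "0.184 0 -0.067 0 0 0 1" --pt "0.224 0 -0.069 0 0 0 1" --pt "0.263 0 -0.067 0 0 0 1" --pt "0.302 0 -0.061 0 0 0 1" --pt "0.341 0 -0.051 0 0 0 1" --pt "0.341 0 -0.051 0 0 0 1"

```text
clock: 12.3
position: [0.7287, -0.0517, 0.2779]
tool_rot: [-3.138, -0.003, -0.104]
force: [3.3, 5.3, 2.8]
grip_width: 0.0174
finger_force: 40.3
```

Call:
play_rows --pt "0 0 0 0 0 0 0.4" --pt "0 0 0 0 0 0 0.4" --pt "0 0 0 0 0 0 0.4" --pt "0 0 -0.05 0 0 0 0.4" --pt "0 0 -0.12 0 0 0 0.4" --pt "0 0 -0.2 0 0 0 0.4" --pt "-0.08 0 -0.22 0 0 0 0.4" --pt "-0.17 0 -0.22 0 0 0 0.3" --pt "-0.26 0 -0.22 0 0 0 0.2" --pt "-0.36 0 -0.22 0 0 0 0.1"

```text
clock: 13.3
position: [0.5457, -0.0344, 0.3863]
tool_rot: [3.141, -0.0, -0.106]
force: [0.9, 0.8, 1.2]
grip_width: 0.0768
finger_force: 0.0
```

```bash
python3 - <<'E'
from h import *
c=get_calibration('wrist');im=grab_frame('wrist');s=observe()
print(c['xyz'],s['position'],s['tool_rot'],s['qpos'].round(2),s['clock'])
cv2.imwrite('pics/w4.png',im[:,:,::-1])
t=grab_frame('top');cv2.imwrite('pics/t4.png',t[:,:,::-1])
for n,i in(('wrist',im),('top',t)):
    c=get_calibration(n);h=cv2.cvtColor(i,cv2.COLOR_RGB2HSV)
    m=((h[...,0]<8)|(h[...,0]>172))&(h[...,1]>120)&(h[...,2]>50)
    for s,ce,l in blobs(m,60):
        ys,xs=np.nonzero(l);(p,r)=cv2.minEnclosingCircle(np.stack([xs,ys],1).astype(np.float32))
        print(n,s,ce.round(1),np.round(p,1),round(r,1),cast(c,*p,.087).round(4))
E
python3 -c "
import cv2,numpy as np
a=cv2.imread('pics/w4.png');b=cv2.imread('pics/t4.png')[100:250,200:420]
b=cv2.resize(b,(286,195));a=cv2.copyMakeBorder(a,0,0,0,286,cv2.BORDER_CONSTANT);a[:195,512:]=b;cv2.imwrite('pics/v4.png',a)"
```

```text
[ 0.62350043 -0.04205353  0.52869053] [ 0.5382084  -0.03325943  0.38595479] [ 3.13823937  0.00396543 -0.10442418] [ 0.39  0.3  -0.58  1.58  0.17  1.32 -1.88] 13.35
wrist [ 240  132   41   41 1331] [260.2 152. ] [260.2 152. ] 20.7 [ 0.5403 -0.0394  0.087 ]
wrist [192 272  24  16 269] [202.8 278.3] [203.6 278.3] 11.7 [0.3511 0.0688 0.087 ]
wrist [174 277  14  16 162] [180.1 284.1] [180.  284.5] 9.0 [0.344  0.1075 0.087 ]
top [221 278  15  10 123] [227.6 282.1] [228.  282.2] 7.7 [0.3188 0.08   0.087 ]
top [201 281  17  10 142] [208.8 285.5] [209.  285.6] 8.4 [0.3106 0.128  0.087 ]
```

View pics/v4.png

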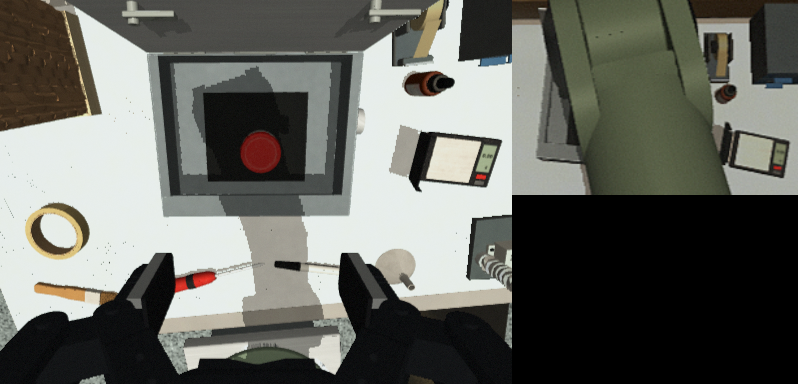

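The wrist view shows the box open with the panel standing, and the red cap at (260,152). The front flange is about 25 mm wide, so I will grip along the box's y. I let the arm settle and measure again first.

Call:
play_rows --pt "0 0 0 0 0 0 0" --pt "0 0 0 0 0 0 0" --pt "0 0 0 0 0 0 0" --pt "0 0 0 0 0 0 0"

```text
clock: 13.8
position: [0.5483, -0.0342, 0.3859]
tool_rot: [-3.141, 0.001, -0.106]
force: [-0.4, 0.1, 0.7]
grip_width: 0.0854
finger_force: 0.0
```

```bash
cat > jar.py <<'E'
from h import *
c=get_calibration('wrist');i=grab_frame('wrist');s=observe()
print(s['position'].round(4),s['tool_rot'].round(4),s['grip_width'],s['clock'])
h=cv2.cvtColor(i,cv2.COLOR_RGB2HSV)
m=((h[...,0]<8)|(h[...,0]>172))&(h[...,1]>120)&(h[...,2]>50)
b=max(blobs(m,60),key=lambda b:b[0][4])
ys,xs=np.nonzero(b[2]);p,r=cv2.minEnclosingCircle(np.stack([xs,ys],1).astype(np.float32))
P=cast(c,*p,.087);print(b[0],p,r,P.round(4))
for k in(-1,1): print(cast(c,p[0]+k*r,p[1],.087).round(4))
g=i.max(2)
print('panel hinge/front flange inner',g[170:220,260])
d=R.from_euler('xyz',s['tool_rot']).inv().apply(np.array([P[0],P[1],.041])-s['position']);print((d/.5).round(3))
E
python3 jar.py
```

```text
[ 0.5482 -0.0342  0.3859] [-3.1411e+00  7.0000e-04 -1.0570e-01] 0.08531612173433911 13.85
[ 241  133   41   42 1332] (261.0, 153.5) 20.88669776916504 [ 0.5445 -0.0395  0.087 ]
[ 0.5476 -0.0109  0.087 ]
[ 0.5415 -0.0681  0.087 ]
panel hinge/front flange inner [106 108 102 103  82  21  15  16  15  14  17  15  45  76  79  77  79  78
  79  77  81  81  81  77  76  62  55  72  76  78  78  76  76  76  77  76
  78  77  79  76  78  75  79  77  77  75  78  98 141 157]
[-0.006  0.012  0.69 ]
```

Call:
play_rows --pt "-0.003 0.006 0.09 0 0 0 0" --pt "-0.006 0.012 0.18 0 0 0 0" --pt "-0.006 0.012 0.27 0 0 0 0" --pt "-0.006 0.012 0.36 0 0 0 0" --pt "-0.006 0.012 0.45 0 0 0 0" --pt "-0.006 0.012 0.52 0 0 0 0" --pt "-0.006 0.012 0.59 0 0 0 0" --pt "-0.006 0.012 0.65 0 0 0 0" --pt "-0.006 0.012 0.69 0 0 0 0" --pt "-0.006 0.012 0.7 0 0 0 0"

```text
clock: 14.85
position: [0.5432, -0.0396, 0.034]
tool_rot: [-3.142, 0.003, -0.105]
force: [-0.2, -0.0, -0.1]
grip_width: 0.0851
finger_force: 0.0
```

Call:
play_rows --pt "0 0 0 0 0 0 0.2" --pt "0 0 0 0 0 0 0.3" --pt "0 0 0 0 0 0 1" --pt "0 0 0 0 0 0 1" --pt "0 0 0 0 0 0 1" --newtons 35

```text
clock: 15.35
position: [0.545, -0.0399, 0.0376]
tool_rot: [-3.141, -0.002, -0.106]
force: [0.2, 1.3, 9.0]
grip_width: 0.0552
finger_force: 36.1
```

Call:
play_rows --pt "0 0 -0.01 0 0 0 1" --pt "0 0 -0.03 0 0 0 1" --pt "0 0 -0.06 0 0 0 1" --pt "0 0 -0.1 0 0 0 1" --pt "0 0 -0.15 0 0 0 1" --pt "0 0 -0.2 0 0 0 1" --pt "0 0 -0.26 0 0 0 1" --pt "0 0 -0.32 0 0 0 1" --pt "0 0 -0.36 0 0 0 1" --pt "0 0 -0.37 0 0 0 1"

```text
clock: 16.35
position: [0.5449, -0.0399, 0.2245]
tool_rot: [3.142, -0.004, -0.106]
force: [0.3, -0.2, -2.0]
grip_width: 0.0554
finger_force: 37.6
```

```bash
python3 - <<'E'
from h import *
c=get_calibration('wrist');im=grab_frame('wrist');s=observe()
print(s['position'].round(4),s['tool_rot'].round(3),s['force'].round(1),s['grip_width'],s['qpos'].round(2))
cv2.imwrite('pics/w5.png',im[:,:,::-1])
g=im.max(2).astype(int);roi=np.zeros_like(g,bool);roi[:,300:]=1
for s,ce,l in blobs((g>110)&roi,300):
    ys,xs=np.nonzero(l);r=cv2.minAreaRect(np.stack([xs,ys],1).astype(np.float32));q=np.array([cast(c,*a,.018)[:2] for a in cv2.boxPoints(r)])
    print(s,q.mean(0).round(4),q.round(3).tolist())
E
```

```text
[ 0.5446 -0.04    0.2237] [ 3.141e+00 -3.000e-03 -1.060e-01] [ 0.1 -0.6 -1.7] 0.05477634242969677 [ 0.37  0.45 -0.55  1.8   0.28  0.97 -1.97]
[485   0  27  42 606] [ 0.6636 -0.2868] [[0.683, -0.272], [0.68, -0.297], [0.644, -0.302], [0.647, -0.276]]
[  300    10   212   362 32014] [ 0.4502 -0.2266] [[0.68, -0.096], [0.677, -0.293], [0.225, -0.4], [0.218, -0.117]]
[ 300   49   61  160 5976] [ 0.5719 -0.1214] [[0.659, -0.095], [0.653, -0.154], [0.484, -0.153], [0.492, -0.084]]
[ 300  274   34   94 2050] [ 0.3314 -0.0952] [[0.262, -0.069], [0.406, -0.079], [0.401, -0.119], [0.257, -0.114]]
[374 361  31  23 496] [ 0.2398 -0.1903] [[0.223, -0.17], [0.261, -0.17], [0.257, -0.21], [0.218, -0.211]]
```

View pics/w5.png

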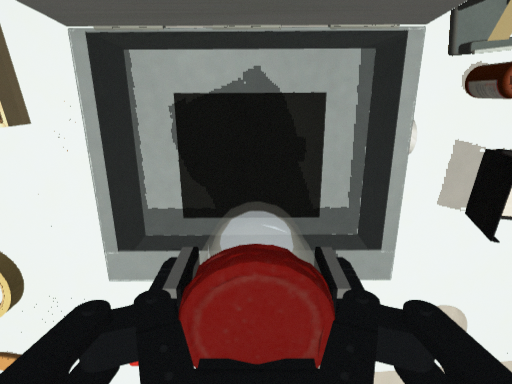

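The jar is held upright between the fingers, clear of the box. Next I carry it to the scale while turning the hand, so the fingers stay clear of the cover.

Call:
play_rows --pt "-0.002 0.02 0 0 0 -0.02 1" --pt "-0.004 0.05 0 0 0 -0.06 1" --pt "-0.008 0.1 0 0 0 -0.11 1" --pt "-0.012 0.15 0 0 0 -0.17 1" --pt "-0.017 0.2 0 0 0 -0.23 1" --pt "-0.021 0.25 0 0 0 -0.29 1" --pt "-0.025 0.3 0 0 0 -0.35 1" --pt "-0.029 0.35 0 0 0 -0.41 1" --pt "-0.033 0.4 0 0 0 -0.47 1" --pt "-0.037 0.45 0 0 0 -0.53 1"

```text
clock: 17.4
position: [0.5012, -0.2625, 0.2205]
tool_rot: [-3.14, -0.0, 1.01]
force: [-0.5, 0.8, -1.7]
grip_width: 0.0551
finger_force: 37.6
```

```bash
cat > plate.py <<'E'
from h import *
c=get_calibration('top');im=grab_frame('top');s=observe()
print(s['position'].round(4),s['tool_rot'].round(3),s['force'].round(1),s['grip_width'],s['clock'])
P=np.array([.4866,-.346,.044])
d=R.from_euler('xyz',s['tool_rot']).inv().apply(P-s['position']);print((d/.5).round(3))
print('turn units',((1.36-s['tool_rot'][2])/np.radians(120)).round(3))
cv2.imwrite('pics/t6.png',cv2.resize(im[130:260,280:430,::-1],None,fx=4,fy=4))
E
python3 plate.py
```

```text
[ 0.4998 -0.2672  0.22  ] [-3.140e+00  2.000e-03  1.015e+00] [-3.  -6.5 -2.8] 0.05516871656041961 17.45
[-0.147  0.061  0.352]
turn units 0.165
```

Call:
play_rows --pt "-0.05 0.02 0 0 0 -0.05 1" --pt "-0.09 0.036 0 0 0 -0.1 1" --pt "-0.13 0.052 0 0 0 -0.14 1" --pt "-0.15 0.06 0 0 0 -0.165 1" --pt "-0.159 0.063 0 0 0 -0.17 1" --pt "-0.159 0.063 0 0 0 -0.17 1" --pt "-0.159 0.063 0 0 0 -0.17 1" --pt "-0.159 0.063 0 0 0 -0.17 1"

```text
clock: 18.25
position: [0.4862, -0.3448, 0.2213]
tool_rot: [-3.142, -0.0, 1.36]
force: [0.3, 0.5, -3.1]
grip_width: 0.0552
finger_force: 37.6
```

```bash
python3 plate.py; python3 - <<'E'
from h import *
im=grab_frame('scene');w=grab_frame('wrist')
a=np.zeros((384,800,3),np.uint8);a[:,:512]=w;a[:288,512:]=im[96:384,200:488][:288];cv2.imwrite('pics/v7.png',a[:,:,::-1])
E
```

```text
[ 0.4862 -0.345   0.2214] [3.142 0.    1.361] [-0.9  0.2 -2.3] 0.05525953500967146 18.3
[-0.002  0.001  0.355]
turn units -0.0
```

View pics/v7.png

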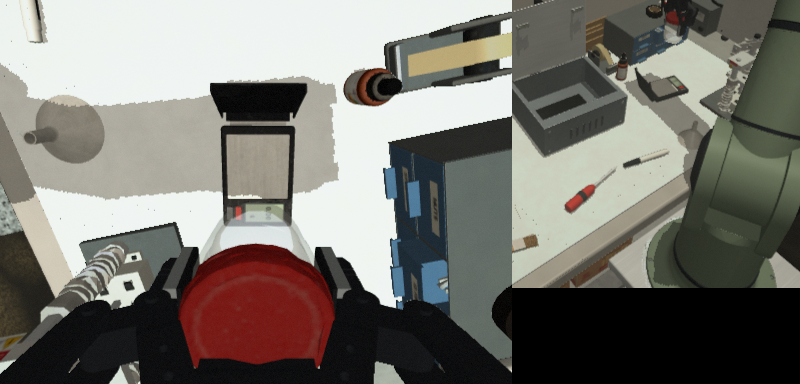

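The jar is held above the scale. In the wrist view the plate spans about columns 227–290 and rows 133–198, the cover is upright at row 100, and the bottle at (372,86) and the blue cabinet are clear.

```bash
python3 - <<'E'
from h import *
c=get_calibration('wrist')
q=np.array([cast(c,*p,.018)[:2] for p in [(228,133),(289,133),(291,199),(227,199)]]);print(q.round(4),q.mean(0).round(4))
print(np.linalg.norm(np.diff(q,axis=0),axis=1)); e=q[0]-q[3]+q[1]-q[2];print('yaw',-np.arctan2(e[0],e[1]))
for p,z in [((396,270),0),((390,145),.0)]: print(cast(c,*p,z))
a,b=cast(c,226,121,.02),cast(c,295,121,.02);print('hinge',a,b)
E
```

```text
[[ 0.4637 -0.3019]
 [ 0.5268 -0.3153]
 [ 0.516  -0.3881]
 [ 0.4454 -0.3732]] [ 0.488  -0.3446]
[0.06448704 0.0736542  0.07212756]
yaw -0.19976203830013928
[ 0.6309125  -0.51619162  0.        ]
[ 0.63679074 -0.35447584  0.        ]
hinge [ 0.46480586 -0.2892599   0.02      ] [ 0.53495394 -0.30416179  0.02      ]
```

Call:
play_rows --pt "0 0.003 0.04 0 0 0 1" --pt "0 0.003 0.09 0 0 0 1" --pt "0 0.003 0.14 0 0 0 1" --pt "0 0.003 0.19 0 0 0 1" --pt "0 0.003 0.24 0 0 0 1" --pt "0 0.003 0.28 0 0 0 1" --pt "0 0.003 0.31 0 0 0 1" --pt "0 0.003 0.33 0 0 0 1" --pt "0 0.003 0.34 0 0 0 1" --pt "0 0.003 0.345 0 0 0 1"

```text
clock: 19.4
position: [0.4876, -0.3461, 0.0489]
tool_rot: [3.141, 0.0, 1.36]
force: [-0.6, 0.2, -2.4]
grip_width: 0.0553
finger_force: 37.6
```

Call:
play_rows --pt "0 0 0.002 0 0 0 1" --pt "0 0 0.004 0 0 0 1" --pt "0 0 0.006 0 0 0 1" --pt "0 0 0.008 0 0 0 1" --pt "0 0 0.008 0 0 0 1" --pt "0 0 0.008 0 0 0 1"

```text
clock: 20.0
position: [0.4874, -0.3461, 0.0449]
tool_rot: [3.142, 0.0, 1.36]
force: [-0.3, -0.2, -2.3]
grip_width: 0.0549
finger_force: 37.6
```

Call:
play_rows --pt "0 0 0.002 0 0 0 1" --pt "0 0 0.003 0 0 0 1" --pt "0 0 0.004 0 0 0 1" --pt "0 0 0.004 0 0 0 1"

```text
clock: 20.4
position: [0.4873, -0.3461, 0.0431]
tool_rot: [-3.142, 0.0, 1.36]
force: [-2.1, 0.2, 5.7]
grip_width: 0.0553
finger_force: 37.5
```

Contact: the force changed from -2.3 to +5.7 N. I release and rise.

Call:
play_rows --pt "0 0 0 0 0 0 0.3" --pt "0 0 0 0 0 0 0.2" --pt "0 0 0 0 0 0 0.1" --pt "0 0 0 0 0 0 0.05" --pt "0 0 0 0 0 0 0.05" --pt "0 0 -0.03 0 0 0 0.05" --pt "0 0 -0.08 0 0 0 0.05" --pt "0 0 -0.16 0 0 0 0.05" --pt "0 0 -0.25 0 0 0 0.05" --pt "0 0 -0.34 0 0 0 0.05"

```text
clock: 21.4
position: [0.4871, -0.3456, 0.2156]
tool_rot: [3.141, -0.0, 1.361]
force: [0.5, -0.5, 0.5]
grip_width: 0.0813
finger_force: 0.0
```

Call:
play_rows --pt "-0.05 0 -0.08 0 0 0 0.05" --pt "-0.12 0 -0.12 0 0 0 0.05" --pt "-0.16 0 -0.14 0 0 0 0.05" --pt "-0.16 0 -0.14 0 0 0 0.05" --pt "-0.16 0 -0.14 0 0 0 0.05" --pt "-0.16 0 -0.14 0 0 0 0.05"

```text
clock: 22.0
position: [0.4709, -0.4231, 0.2829]
tool_rot: [-3.141, -0.001, 1.362]
force: [0.7, -0.0, 0.5]
grip_width: 0.0809
finger_force: 0.0
```

```bash
python3 - <<'E'
from h import *
c=get_calibration('wrist');w=grab_frame('wrist');s=observe();im=grab_frame('scene')
print(s['position'],s['clock'],s['force'])
h=cv2.cvtColor(w,cv2.COLOR_RGB2HSV);m=((h[...,0]<8)|(h[...,0]>172))&(h[...,1]>120)&(h[...,2]>50)
for b in blobs(m,100):
    ys,xs=np.nonzero(b[2]);p,r=cv2.minEnclosingCircle(np.stack([xs,ys],1).astype(np.float32));print(p,r,cast(c,*p,.093).round(4))
a=np.zeros((384,800,3),np.uint8);a[:,:512]=w;a[:288,512:]=im[96:384,200:488];cv2.imwrite('pics/v8.png',a[:,:,::-1])
E
```

```text
[ 0.47087934 -0.42312888  0.28279091] 22.05 [-0.05744167  0.41183202  0.38875581]
(256.27630615234375, 92.59210205078125) 29.717287063598633 [ 0.4861 -0.346   0.093 ]
```

View pics/v8.png

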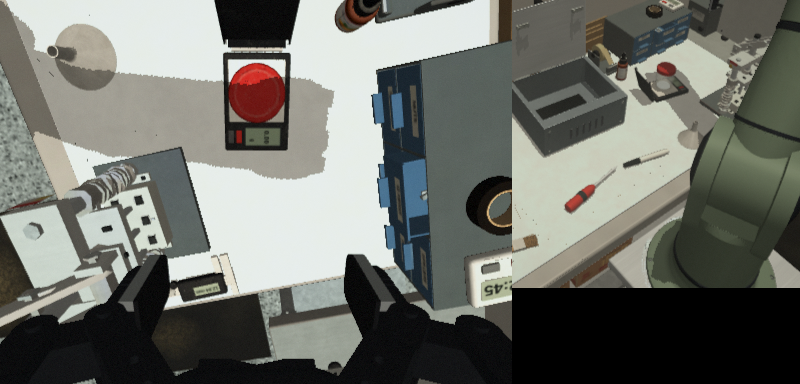

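The jar stands at the middle of the plate: its cap at (256,93) casts to (0.486, -0.346). The panel is open and the arm is clear.

```bash
python3 -c "
from workcell import *
print(job_done())"
```

```text
the job is handed in; nothing more can be done
None
```

I turned both fasteners, left the panel standing open, and stood the jar upright about 2 mm from the middle of the weighing plate; the job is handed in at about 22 s, with no verdict returned.

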